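# Set the bench magnifier and click the watch slide into its notch under the lens

### The arm

A 7-joint arm with a two-finger parallel gripper is mounted at the origin on a cart in front of the work surface, level with it; the furniture and walls round the work are solid. World frame = base frame: x ahead of the robot, y to its left, z up, the work surface at z = 0. Lengths are in m, angles in rad, forces in N, time in s.
With the tool pointing down it reaches from about 0.4 to 0.85 m from the base axis. Payload 4.5 kg.
Tool frame: the origin (TCP) lies at the very end of the fingers, on their centre line; the grasp point (between the pads) lies 19 mm behind it (r.grip_depth is the z of the grasp point in the tool frame, in m); z points along the fingers, y is the line along which they close (so a half turn about z gives the same grasp; the last joint's range is limited). The gripper opens to 88 mm and grips with 3 to 60 N. Pads are 18 mm wide; open, the fingers measure 123 mm over their backs; the gripper's body (75 mm by 187 mm) begins 45 mm behind the grasp point.
Start: joints at [1.338, 0.689, -0.195, 1.565, 0.157, 0.902, -0.215], TCP at [0.165, -0.603, 0.239] pointing down, gripper open.
Joint ranges: [-3.01, 3.01], [-0.46, 2.08], [-1.47, 1.51], [0.13, 2.56], [-1, 4.14], [0.04, 2.09], [-2.66, 2.66]. Speed limits (rad/s): [2.57, 2.57, 3.14, 3.14, 3.14, 3.14, 3.14].

### API

Orientations are given as a unit quaternion [x, y, z, w].
In Python, from plant import r, vision, sensors, finish_job gives the robot as it stands (r), with the cameras (vision), the readings (sensors) and the job as plain functions.
- The arm moves only by the shell command python3 steer.py 'ROWS' [FORCE]. ROWS is a JSON list of rows, 1 to 10 of them, each an object with the fields aperture (the opening from 0.0 (shut) to 1.0 (fully open)), dx, dy, dz (the shift in a scale on which 1.0 is 80 cm), wx, wy, wz (a rotation vector in shares of 120 degrees (1.0 is 120 degrees)); a field left out counts as zero (the opening has to be given); each row is the pose to reach, as a shift and turn from the pose commanded when the command began, along the tool's axes at that moment; what a row does not reach only later rows make up. A row lasts 1/10 s, in which the tool goes at most 0.05 m and 0.15 rad, less where a joint would pass 70% of its speed; a pose out of reach is approached as far as the arm can. The fingers move at their own pace and stop on an object; FORCE is the grip in N (left out, the last holds). Time passes only in rows, so rows that do not move let the fingers close. It prints the time, the measured TCP pose, the force, the opening and the grip force at its end. A shift or turn number past 1, either way, is cut back to 1. Input that does not fit is refused with a message, and nothing moves.
- sensors.get_state(): the state, without advancing time (a new reading comes with each control period).
- vision.snapshot(name): name is "side" or "top" or "wrist"; returns the picture (400x640x3 uint8, red, green, blue); there is no depth.
- vision.camera_params(name): a dict with "fx", "fy", "cx", "cy" (pixels), "rvec" (rotation vector, rad) and "tvec" (3), from world to camera coordinates, as OpenCV has them. Camera axes: x right, y down, z forward; pixel columns grow to the right and rows downward; lengths in m; the calibration is good to about 2 mm. A picture is of the moment at which its call begins: read the wrist's pose just before it. camera_params takes no time and is no camera call; for the wrist camera it gives the pose at the moment of the call.
- finish_job(): hands the job in; it is judged then, once.
The state is a dict: "clock": time; "q": joint angles; "qd": joint speeds; "joint_torque": joint torques, N m; "tool_pos": TCP position; "eef_rot": TCP orientation; "contact_force": force on the tool from outside, world axes, zero at the start; "moment": the same for the moment, N m; "opening": opening from 0.0 (shut) to 1.0 (fully open); "finger_force": force on a finger pad.
Only numpy, scipy, OpenCV 4.12 (cv2) and the standard library are available. Lean on these libraries where they do the work, as an engineer would, in place of code of your own. Each camera call takes 0.05 s, during which the arm holds its last target. There are 200 camera calls.

### The job

Get this watch ready to be looked at under the bench magnifier. First swing the magnifier's arm round until it points straight along the slide rail, and tilt its lens level; then take the upright black tab of the watch slide and slide it along the rail, away from you, until you feel its spring ball drop into the notch of the brass index bar. Finish while still holding the tab between the fingers with the ball in the notch and the lens as you set it, and leave the other things on the bench where they are.

Things in the scene. Friction and masses are not known exactly. Their poses are not given: they have to be found in the camera images.
- inspection_stand: Fixed inspection stand: grey base plate (340 x 84 x 12 mm), low steel rail along it, upright steel column (16 mm thick, top 180 mm above the bench) at the far end. Origin: on the bench under the rail's centre line, 205 mm on the robot's side of the column. x runs along the rail away from the robot to the column, y to the left. Its place and yaw differ each time; it cannot move.
- lens_swivel (a joint): Swivel of the magnifier arm about the column, rad. 0: the arm points from the column straight back along the rail, lens over the rail; positive: swung to the left of the rail (clockwise from above); range -0.4 to 1.1, starts 0.4 to 0.85. It stays by friction where it is left, takes 1 to 2 N at the ball knob, no stop or click at 0.
- lens_tilt (a joint): Tilt of the lens head about the level hinge at the arm's end, rad. 0: lens level; positive: knob end raised; range -0.5 to 1.1, starts 0.45 to 0.85. It is balanced and stays by friction where it is left, takes 2 to 3 N at the ball knob, no stop or click at 0.
- swivel_axis (a point): Point on the column's axis, 150 mm above the bench, where the arm turns. The height of the arm, the tilt hinge and the level lens is the same 150 mm.
- tilt_axis (a point): Middle of the tilt hinge, 68 mm from the swivel axis along the arm. Its -x axis points out along the arm towards the lens, its y axis is the hinge line.
- lens_centre (a point): Centre of the round lens (black frame 84 mm across, 13 mm thick), 47 mm beyond the tilt hinge. Its z axis is the lens's axis (upright when level), its -x axis points from the hinge to the ball knob.
- ball_knob (a point): Centre of the red ball knob (16 mm across, on a 6 mm stem) on the lens's outer rim, to hold the magnifier by: 90 mm beyond the tilt hinge, 28 mm above the lens's plane. With arm in line and lens level it is 158 mm from the swivel axis and 178 mm above the bench. Pinch it from above across the arm's direction; it turns in the fingers as the lens tilts.
- watch_slide: Aluminium watch slide on the rail, 172 mm long; a watch is held fast in a round nest at its far end, the black tab stands at its near end. Origin: under the middle of the watch, 24 mm above the bench; x along the rail away from the robot. It only slides along the rail, with 1.5 to 2 N of drag, and stops at both ends. The notch lies 40 to 85 mm ahead of its start, 20 to 40 mm before the far stop.
- slide_tab (a point): Top middle of the tab, 74 mm above the bench, 125 mm on the near side of the watch. The tab is an upright black plate 22 mm long (along the rail) and 12 mm thick (across it), free for 37 mm below its top; pinch it across its thickness from above.
- slide_ball (a point): Foot of the spring ball (10 mm, in a brass plunger on the right side of the slide) where it rides on the index bar, 24 mm above the bench. The point is fixed to the slide and does not drop with the ball.
- notch (a point): Middle of the 8 mm wide notch in the brass index bar, right of the rail, 24 mm above the bench; the bar sits up to 10 mm nearer or farther each time. The ball is in when slide_ball is abreast of it along the rail (its x axis). Dropping in, the slide is pulled on over the last 4 mm; then pushing it out either way takes 10 N more than the drag, so a freed slide centres itself.
- black_loupe: Black eye loupe standing on the bench, 31 mm across, 30 mm tall, origin under its middle. Bystander.
- gold_watch_head: Gold watch head lying on the bench, 38 x 35 x 9 mm, origin under its middle. Bystander.
- steel_watch_head: Steel watch head with black dial lying on the bench to the right of the stand, 39 x 35 x 9 mm, origin under its middle. Bystander.
- glass_lid: White domed lid lying on the bench, 41 mm across, 10 mm high, origin under its middle. Bystander.
- screwdriver: Small watch screwdriver lying on the bench, 86 x 9 x 9 mm, origin under its middle, along its x axis. Bystander.
- tweezers: Steel tweezers lying on the bench, 125 x 14 x 10 mm, origin under the middle, along its x axis. Bystander.

How it is judged:
On the way, in this order (a step that is already met when the one before it is completed fails the run):
1. the magnifier arm points straight along the rail and the lens is level (value of joint lens_swivel between -0.09 and 0.09 rad and value of joint lens_tilt between -0.1 and 0.1 rad), for 0.3 s.
2. the slide's ball is in the notch of the index bar while the fingers hold the slide (all of step 1 and x of slide_ball in the frame of notch between -0.0016 and 0.0016 m and contact force between the fingers and watch_slide above 5 N), for 0.3 s.
At the end, for the whole second after the job is handed in: the magnifier arm is within 0.09 rad of the rail's direction and the lens within 0.10 rad of level; the slide's ball is within 1.6 mm of the middle of the notch, at rest; and the fingers are still holding the slide (contact over 5 N) (all of step 2 and linear speed of watch_slide below 0.01 m/s); the arm keeps its last pose, push and grip.
It fails at once if another thing on the bench is pushed more than 30 mm from its place (distance of any of black_loupe, gold_watch_head, steel_watch_head, glass_lid, screwdriver, tweezers from where it was at the start of the episode above 0.03 m).
It also fails if it takes over 48 s, if anything falls off the work surface, if the arm or the gripper's body presses on something with over 40 N, if the wrist force passes 120 N, or if a joint passes its speed limit or range.

## Working session

There is one attempt and no reset: what is moved stays moved. The work goes in short steps, Python scripts to look and compute and a shell command to move; the robot and the scene stay as the last step left them, time stands still between calls to the robot, and variables do not carry over. Pictures are saved under pics/ and viewed, at most 10 in all, crops included, and the job is handed in when it is done.

```bash
ls; mkdir -p pics
python3 - <<'E'
from plant import r, vision, sensors, finish_job
import cv2
for n in ("top","side"):
    p=vision.camera_params(n); print(n,p)
    cv2.imwrite(f"pics/{n}0.png",vision.snapshot(n)[:,:,::-1])
s=sensors.get_state(); print(s, r.grip_depth)
E
```

```text
pics
plant.py
steer.py
top {'fx': 488.82490628696644, 'fy': 488.82490628696644, 'cx': 309.78646962727186, 'cy': 196.87112601141766, 'rvec': array([ 2.20462984, -2.19123997,  0.04711544]), 'tvec': array([-0.14698896,  0.53931349,  1.3737723 ])}
side {'fx': 409.32853694745137, 'fy': 409.32853694745137, 'cx': 319.5167939661859, 'cy': 207.52290027374917, 'rvec': array([ 0.69789017, -2.47871116,  1.28024931]), 'tvec': array([0.37634018, 0.32767994, 0.71958332])}
{'clock': 0.1, 'q': array([ 1.33782944,  0.68987969, -0.19452734,  1.5662716 ,  0.15732258,
        0.90246825, -0.21508531]), 'qd': array([ 0.00097962, -0.00365769, -0.00015181, -0.00297654, -0.00093419,
        0.00127518, -0.00036164]), 'joint_torque': array([-3.21746775e-03, -5.28496706e+01, -1.27151694e+00, -1.53837061e+01,
       -5.25766541e-02,  1.95464585e-03,  6.91236141e-05]), 'tool_pos': array([ 0.16456481, -0.60235117,  0.23799474]), 'eef_rot': array([ 9.91109664e-01,  1.33044979e-01, -1.73362001e-04, -7.98029858e-04]), 'contact_force': array([-0.51635548, -0.22872527,  0.43475197]), 'moment': array([-0.05242081,  0.06486295,  0.01467937]), 'finger_force': 0.0, 'opening': 0.9977463601134082} -0.0187
```

View pics/top0.png

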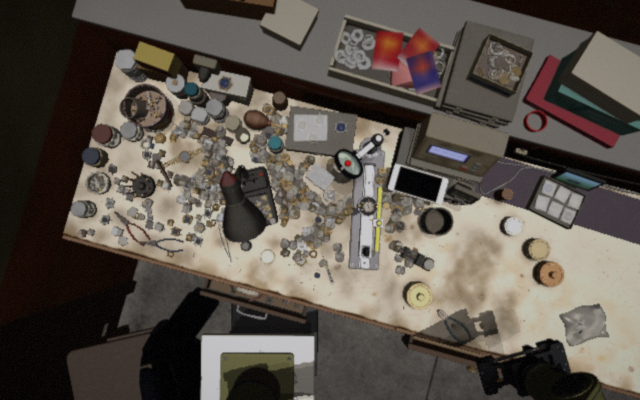

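View pics/side0.png

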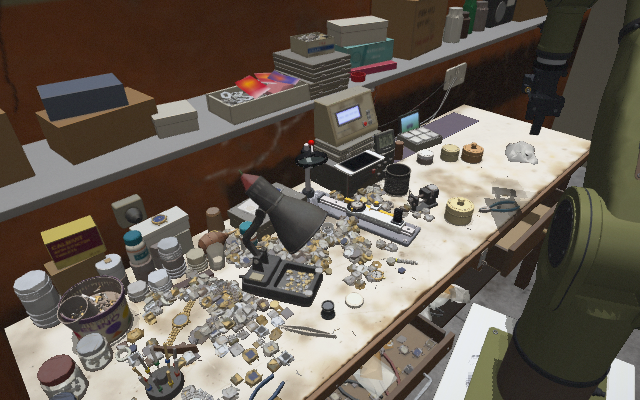

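The top view shows the stand at about (365,215) and the red knob at about (348,163). The black tab is near (365,252). In the side view the lens and knob are at about (311,143), and the tab is at about (398,213). I'll enlarge both.

Run:
```python
import cv2
a=cv2.imread("pics/top0.png")[125:275,320:420]; cv2.imwrite("pics/topc.png",cv2.resize(a,None,fx=4,fy=4,interpolation=cv2.INTER_CUBIC))
a=cv2.imread("pics/side0.png")[130:250,280:430]; cv2.imwrite("pics/sidec.png",cv2.resize(a,None,fx=5,fy=5,interpolation=cv2.INTER_CUBIC))
```

```text
(no output)
```

View pics/topc.png

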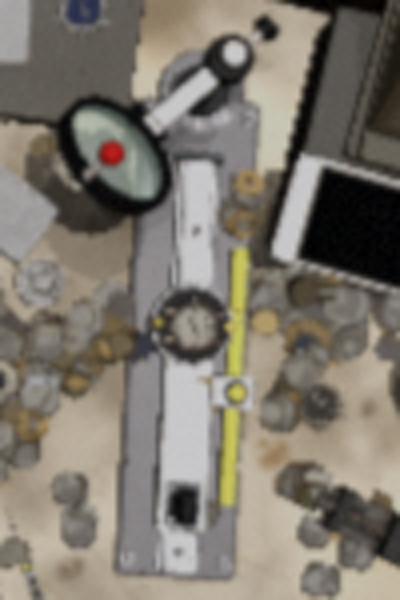

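View pics/sidec.png

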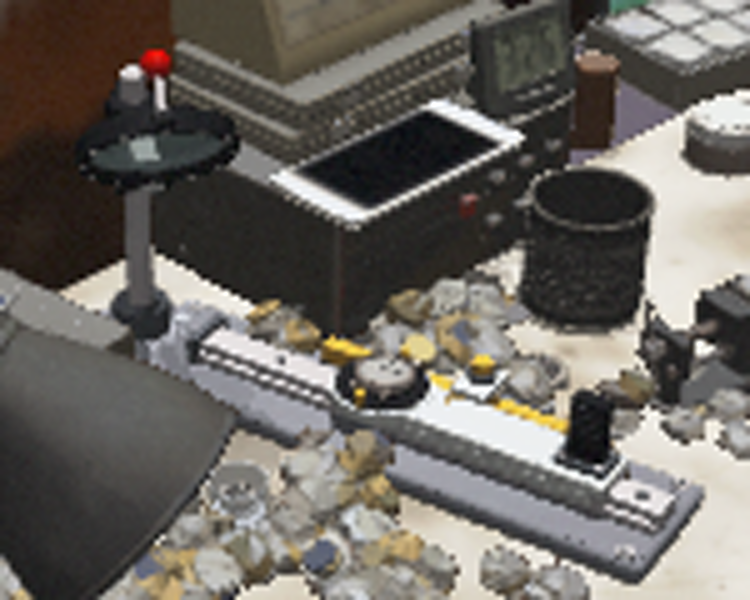

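The top crop shows the knob at (112,153), the column top at (235,52) and the tab top at (184,500). The base corners are at about (115,573), (232,577) and (258,103). The side crop shows the knob at (156,62), the tab top at (590,398) and the column top at (132,74). Next I'll triangulate.

```bash
cat > h.py <<'E'
from plant import r, vision, sensors, finish_job
import numpy as np, cv2
from scipy.spatial.transform import Rotation as R
def PK(p):
    K=np.array([[p['fx'],0,p['cx']],[0,p['fy'],p['cy']],[0,0,1]]); Rm=cv2.Rodrigues(p['rvec'])[0]
    return K,Rm,np.array(p['tvec']).reshape(3)
def ray(p,uv):
    K,Rm,t=PK(p); return -Rm.T@t, Rm.T@np.linalg.inv(K)@np.array([*uv,1.])
def onz(p,uv,z):
    o,d=ray(p,uv); return o+d*(z-o[2])/d[2]
def tri(*pu):   # least-squares meeting point, residual distances
    A=0;b=0;L=[]
    for p,uv in pu:
        o,d=ray(p,uv); d/=np.linalg.norm(d); M=np.eye(3)-np.outer(d,d); A=A+M; b=b+M@o; L.append((o,M))
    x=np.linalg.solve(A,b); return x,[float(np.linalg.norm(M@(x-o))) for o,M in L]
def proj(p,X):
    K,Rm,t=PK(p); c=K@(Rm@np.asarray(X,float)+t); return c[:2]/c[2]
def tool():
    s=sensors.get_state(); return s['tool_pos'],R.from_quat(s['eef_rot'])
def delta(tcp,zang=None):   # shift in tool axes to TCP target, and turn for closing line (y) at world yaw zang, tool straight down
    p,q=tool(); d=q.inv().apply(np.array(tcp)-p); out=[d]
    if zang is not None:
        best=None
        for k in (0,np.pi):
            a=zang+k; y=np.array([np.cos(a),np.sin(a),0]); z=np.array([0,0,-1.]); x=np.cross(y,z)
            rv=(q.inv()*R.from_matrix(np.c_[x,y,z])).as_rotvec()
            if best is None or np.linalg.norm(rv)<np.linalg.norm(best): best=rv
        out.append(best)
    return [np.round(o,4) for o in out]
E
python3 - <<'E'
from h import *
T=vision.camera_params("top");S=vision.camera_params("side")
t=lambda u,v:((u+.5)/4-.5+320,(v+.5)/4-.5+125); s=lambda u,v:((u+.5)/5-.5+280,(v+.5)/5-.5+130)
np.set_printoptions(precision=4,suppress=True)
k=tri((T,t(112,153)),(S,s(156,62)));tb=tri((T,t(184,500)),(S,s(590,398)));c=tri((T,t(235,52)),(S,s(132,74)))
print("knob",k,"tab",tb,"col",c)
nl,nr,fr=[onz(T,t(*u),.012) for u in((115,573),(232,577),(258,103))]; print(nl,nr,fr)
a=fr-nr; n=(nl+nr)/2; b=c[0]-n; d=c[0]-tb[0]
for v in(a,b,d): print("yaw",np.arctan2(v[1],v[0]),np.linalg.norm(v[:2]))
v=k[0]-c[0];print("arm dir",np.arctan2(v[1],v[0]),np.linalg.norm(v[:2]))
E
```

```text
knob (array([ 0.611 , -0.2341,  0.2376]), [0.0007318215698651279, 0.0007318215698650104]) tab (array([ 0.3932, -0.2963,  0.0747]), [0.0031298736046346635, 0.0031298736046346744]) col (array([ 0.6816, -0.3155,  0.1785]), [0.0009661443771545117, 0.0009661443771544897])
[ 0.3407 -0.2536  0.012 ] [ 0.3384 -0.3359  0.012 ] [ 0.6739 -0.3545  0.012 ]
yaw -0.05513646682852013 0.3360115596770741
yaw -0.060690122417343936 0.34268104018845563
yaw -0.06657632717978217 0.2890310268492504
arm dir 2.2848822620903846 0.10781318220026025
```

The heights check out: tab 0.075, column 0.179, and knob 0.238, which gives a tilt of about 0.85. The swivel is about 0.80 and the rail yaw about -0.06. Next I'll work out the approach and check the shelf clearance and the wrist camera mounting.

Run:
```python
from h import *
np.set_printoptions(precision=4,suppress=True)
T=vision.camera_params("top");S=vision.camera_params("side");W=vision.camera_params("wrist")
print("shelf box",tri((T,(263,35)),(S,(158,137))))
p,q=tool(); o,d=ray(W,(W['cx'],W['cy'])); print("wristcam in tool",q.inv().apply(o-p),q.inv().apply(d)); print("tool axes",q.as_matrix())
k=np.array([.611,-.234,.2376])
print(delta(k+[0,0,.10],2.285-np.pi/2)); print(onz(T,(360,118),.25),onz(T,(360,118),.2))
```

```text
shelf box (array([ 0.9126, -0.0293,  0.2626]), [0.003172507193938983, 0.0031725071939391687])
wristcam in tool [ 0.0783 -0.0004 -0.1459] [-0.3031 -0.0018  0.953 ]
tool axes [[ 0.9646  0.2637 -0.0006]
 [ 0.2637 -0.9646  0.0015]
 [-0.0001 -0.0016 -1.    ]]
[array([ 0.5278, -0.2377, -0.0993]), array([-0.0014,  0.001 ,  1.1235])]
[ 0.7169 -0.2617  0.25  ] [ 0.7273 -0.2667  0.2   ]
```

The manual's scale: shifts go in shares of 80 cm and turns go in shares of 120 degrees. Converting my numbers, 0.4 m is 0.5, 0.24 m is 0.3, -0.45 rad is -0.2149.

```bash
python3 steer.py '[{"aperture": 1,"dx": 0.0375,"dy": -0.0125,"dz": -0.0625,"wz": -0.0716},{"aperture": 1,"dx": 0.0875,"dy": -0.0375,"dz": -0.125,"wz": -0.1432},{"aperture": 1,"dx": 0.15,"dy": -0.0625,"dz": -0.125,"wz": -0.2149},{"aperture": 1,"dx": 0.2,"dy": -0.0875,"dz": -0.125,"wz": -0.2865},{"aperture": 1,"dx": 0.25,"dy": -0.1125,"dz": -0.125,"wz": -0.3581},{"aperture": 1,"dx": 0.3,"dy": -0.1375,"dz": -0.125,"wz": -0.4297},{"aperture": 1,"dx": 0.35,"dy": -0.1625,"dz": -0.125,"wz": -0.5013},{"aperture": 1,"dx": 0.4,"dy": -0.1875,"dz": -0.125,"wz": -0.573},{"aperture": 1,"dx": 0.45,"dy": -0.2125,"dz": -0.125,"wz": -0.6446},{"aperture": 1,"dx": 0.5,"dy": -0.225,"dz": -0.125,"wz": -0.7162}]' 20
python3 - <<'E'
from h import *
print(sensors.get_state()['q'].round(2)); print(delta([.611,-.234,.338],2.285+np.pi/2))
E
```

```text
clock: 1.1
tool_pos: [0.5041, -0.3212, 0.3387]
eef_rot: [0.631, 0.776, -0.0, -0.001]
contact_force: [1.4, 0.4, 0.3]
opening: 0.998
finger_force: 0.0
[ 0.84  0.6  -0.63  1.5   0.37  1.16  0.35]
[array([0.0637, 0.1224, 0.0007]), array([-0.0006, -0.0009, -0.51  ])]
```

To row units: 0.122 m is 0.1525, 0.08 m is 0.1, -0.51 rad is -0.2435.

```bash
python3 steer.py '[{"aperture": 1,"dx": 0.025,"dy": 0.05,"wz": -0.0716},{"aperture": 1,"dx": 0.05,"dy": 0.1,"wz": -0.1432},{"aperture": 1,"dx": 0.08,"dy": 0.1525,"wz": -0.2149},{"aperture": 1,"dx": 0.08,"dy": 0.1525,"wz": -0.2435},{"aperture": 1,"dx": 0.08,"dy": 0.1525,"wz": -0.2435}]'
python3 - <<'E'
from h import *
print(sensors.get_state()['q'].round(2)); W=vision.camera_params("wrist"); im=vision.snapshot("wrist"); cv2.imwrite("pics/w1.png",im[:,:,::-1]); np.save("w1.npy",W,allow_pickle=True)
m=cv2.inRange(cv2.cvtColor(im,cv2.COLOR_RGB2HSV),(0,180,80),(6,255,255)); n,l,st,c=cv2.connectedComponentsWithStats(m)
for i in range(1,n):
    if st[i,4]>60: print(st[i],c[i],proj(W,[.611,-.234,.2376]))
E
```

```text
clock: 1.6
tool_pos: [0.6109, -0.2357, 0.3378]
eef_rot: [0.418, 0.909, 0.0, -0.001]
contact_force: [0.4, -0.4, 0.3]
opening: 1.0
finger_force: 0.0
[ 0.66  0.72 -0.74  1.31  0.48  1.29  0.62]
[314 189  15  16 162] [321.21604938 196.93209877] [320.78797774 196.61369725]
```

View pics/w1.png

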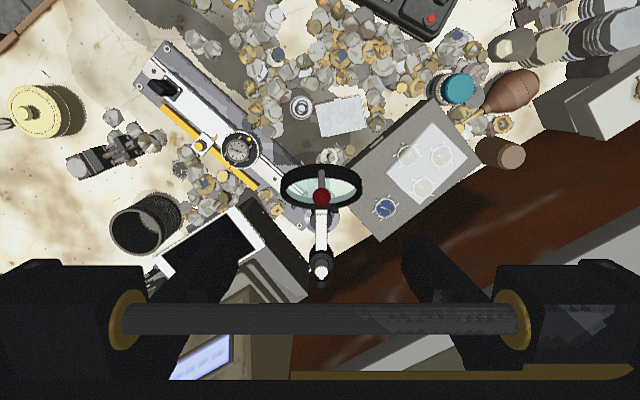

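The wrist view shows the knob at (321,197), within half a pixel of its predicted position. The lens arm runs straight down the image, so the yaw is right. Descending to grip.

To row units: 0.113 m is 0.1413, 0.1 m is 0.125.

```bash
python3 steer.py '[{"aperture": 0.4,"dx": 0.0013,"dz": 0.05},{"aperture": 0.4,"dx": 0.0013,"dy": 0.0013,"dz": 0.1},{"aperture": 0.4,"dx": 0.0013,"dy": 0.0013,"dz": 0.125},{"aperture": 0.4,"dx": 0.0013,"dy": 0.0013,"dz": 0.1413},{"aperture": 0.4,"dx": 0.0013,"dy": 0.0013,"dz": 0.1413},{"aperture": 0,"dx": 0.0013,"dy": 0.0013,"dz": 0.1413},{"aperture": 0,"dx": 0.0013,"dy": 0.0013,"dz": 0.1413},{"aperture": 0,"dx": 0.0013,"dy": 0.0013,"dz": 0.1413},{"aperture": 0,"dx": 0.0013,"dy": 0.0013,"dz": 0.1413}]' 20
python3 - <<'E'
from h import *
# arc plan: swivel about column at fixed radius
np.set_printoptions(precision=4,suppress=True)
p,q=tool(); c=np.array([.6816,-.3155]); v=p[:2]-c; print(p,np.hypot(*v),np.arctan2(v[1],v[0]))
a0=np.arctan2(v[1],v[0]); rad=np.hypot(*v); a1=np.pi-.060
for f in np.linspace(.1,1,10):
    a=a0+f*(a1-a0); P=[*(c+rad*np.array([np.cos(a),np.sin(a)])),p[2]]; print(q.inv().apply(np.array(P)-p),-f*(a1-a0))
E
```

```text
clock: 2.55
tool_pos: [0.611, -0.2359, 0.2266]
eef_rot: [0.419, 0.908, 0.0, 0.001]
contact_force: [1.1, 1.6, 0.2]
opening: 0.207
finger_force: 1.2
[ 0.611  -0.2359  0.2266] 0.10642837164295461 2.2964127089033846
[-0.0005 -0.0083 -0.    ] -0.07851799446864086
[-0.0016 -0.0166 -0.    ] -0.1570359889372817
[-0.0034 -0.0248 -0.    ] -0.2355539834059226
[-0.0059 -0.0328 -0.    ] -0.3140719778745634
[-0.0089 -0.0405 -0.    ] -0.39258997234320425
[-0.0125 -0.0481 -0.    ] -0.4711079668118451
[-0.0168 -0.0553 -0.    ] -0.549625961280486
[-0.0216 -0.0621 -0.    ] -0.6281439557491268
[-0.0269 -0.0686 -0.    ] -0.7066619502177677
[-0.0326 -0.0746 -0.    ] -0.7851799446864085
```

To row units: -0.075 m is -0.0938, -0.0686 m is -0.0858, -0.785 rad is -0.3748.

```bash
python3 steer.py '[{"aperture": 0},{"aperture": 0},{"aperture": 0}]'; python3 steer.py '[{"aperture": 0,"dx": -0.0006,"dy": -0.01,"wz": -0.0382},{"aperture": 0,"dx": -0.002,"dy": -0.0208,"wz": -0.0764},{"aperture": 0,"dx": -0.0043,"dy": -0.0313,"wz": -0.1146},{"aperture": 0,"dx": -0.0075,"dy": -0.0413,"wz": -0.148},{"aperture": 0,"dx": -0.0113,"dy": -0.0506,"wz": -0.1862},{"aperture": 0,"dx": -0.0156,"dy": -0.06,"wz": -0.2244},{"aperture": 0,"dx": -0.0213,"dy": -0.0688,"wz": -0.2626},{"aperture": 0,"dx": -0.027,"dy": -0.0775,"wz": -0.3008},{"aperture": 0,"dx": -0.0338,"dy": -0.0858,"wz": -0.339},{"aperture": 0,"dx": -0.0413,"dy": -0.0938,"wz": -0.3748}]'
python3 - <<'E'
from h import *
print(sensors.get_state()['q'].round(2))
E
```

```text
clock: 2.85
tool_pos: [0.6112, -0.2355, 0.2264]
eef_rot: [0.419, 0.908, 0.0, 0.001]
contact_force: [1.3, 1.1, 3.6]
opening: 0.159
finger_force: 20.0
clock: 3.85
tool_pos: [0.5747, -0.309, 0.2263]
eef_rot: [0.038, 0.999, 0.001, -0.0]
contact_force: [-0.5, 1.8, 4.2]
opening: 0.16
finger_force: 20.0
[ 0.86  0.87 -0.9   1.47  0.71  1.15  1.33]
```

To row units: 0.058 m is 0.0725, 0.0516 m is 0.0645.

```bash
python3 steer.py '[{"aperture": 0,"dx": 0.0088,"dz": 0.0044},{"aperture": 0,"dx": 0.0175,"dz": 0.01},{"aperture": 0,"dx": 0.0255,"dz": 0.0156},{"aperture": 0,"dx": 0.0331,"dz": 0.0225},{"aperture": 0,"dx": 0.04,"dz": 0.0294},{"aperture": 0,"dx": 0.0463,"dz": 0.0375},{"aperture": 0,"dx": 0.052,"dz": 0.0454},{"aperture": 0,"dx": 0.057,"dz": 0.0541},{"aperture": 0,"dx": 0.0611,"dz": 0.0633},{"aperture": 0,"dx": 0.0645,"dz": 0.0725}]'; python3 steer.py '[{"aperture": 0},{"aperture": 0}]'
python3 - <<'E'
from h import *
print(tool()[0]); im=vision.snapshot("side"); cv2.imwrite("pics/s2.png",cv2.resize(im[115:215,285:410,::-1],None,fx=6,fy=6,interpolation=cv2.INTER_CUBIC))
E
```

```text
clock: 4.85
tool_pos: [0.5232, -0.3053, 0.167]
eef_rot: [0.04, 0.999, 0.0, -0.0]
contact_force: [1.9, -1.7, 3.1]
opening: 0.164
finger_force: 20.0
clock: 5.05
tool_pos: [0.5229, -0.3053, 0.1669]
eef_rot: [0.04, 0.999, 0.0, -0.001]
contact_force: [2.2, -0.7, -2.4]
opening: 0.16
finger_force: 20.0
[ 0.52291421 -0.30533151  0.16687035]
```

View pics/s2.png

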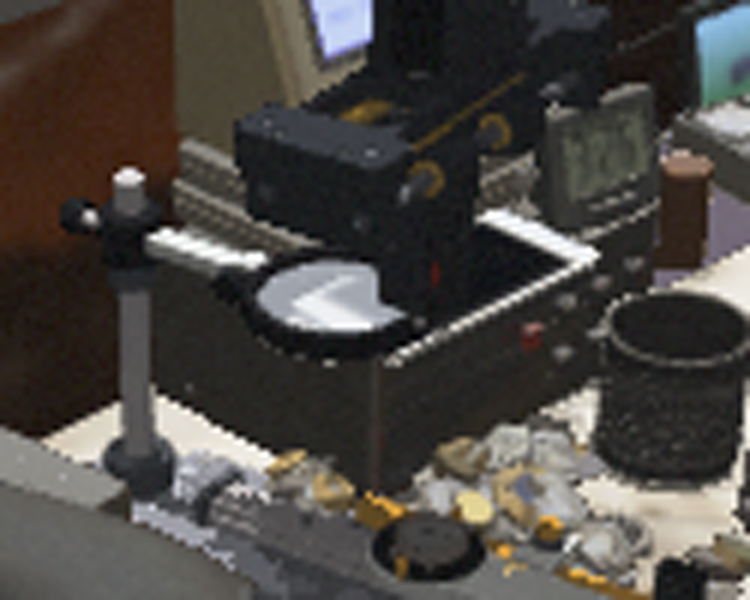

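The side view shows the arm over the rail with the lens looking level and the knob in the fingers at about (435,270). I'll release it, back off upward and measure.

To row units: -0.1 m is -0.125, -0.03 m is -0.0375.

```bash
python3 steer.py '[{"aperture": 0.35},{"aperture": 0.35},{"aperture": 0.4},{"aperture": 0.4,"dz": -0.0375},{"aperture": 0.4,"dz": -0.0875},{"aperture": 0.4,"dx": 0.0375,"dz": -0.125},{"aperture": 0.4,"dx": 0.0875,"dz": -0.125},{"aperture": 0.4,"dx": 0.125,"dz": -0.125},{"aperture": 0.4,"dx": 0.125,"dz": -0.125}]'
python3 - <<'E'
from h import *
np.set_printoptions(precision=4,suppress=True)
ob=[]
for n in("wrist","side","top"):
    p=vision.camera_params(n); im=vision.snapshot(n); cv2.imwrite(f"pics/{n}3.png",im[:,:,::-1])
    m=cv2.inRange(cv2.cvtColor(im,cv2.COLOR_RGB2HSV),(0,180,70),(7,255,255)); e=proj(p,[.523,-.305,.178])
    k,l,st,c=cv2.connectedComponentsWithStats(m); i=min(range(1,k),key=lambda i:np.hypot(*(c[i]-e))); print(n,e,c[i],st[i]); ob.append((p,c[i]))
import pickle;pickle.dump(ob,open("ob3.pkl","wb"))
x,res=tri(*ob); print(x,res,tri(ob[0],ob[1])); v=x[:2]-[.6816,-.3155]; print(np.hypot(*v),np.arctan2(v[1],v[0])-np.pi+.06)
E
```

```text
clock: 6.0
tool_pos: [0.419, -0.2979, 0.2676]
eef_rot: [0.04, 0.999, -0.001, -0.003]
contact_force: [0.7, -0.9, 0.9]
opening: 0.399
finger_force: 0.0
wrist [320.3826 309.4848] [538.1333 280.2   ] [536 278   7   6  15]
side [354.6505 160.0527] [354.6667 159.75  ] [352 158   6   5  24]
top [374.3284 201.1785] [373.8  200.84] [371 199   7   5  25]
[ 0.4812 -0.2293  0.2548] [0.06409888069208065, 0.025824022780350623, 0.07510727626055946] (array([ 0.4533, -0.1707,  0.259 ]), [0.0023521709695355536, 0.0023521709695355207])
0.21817758817501548 -0.3459637751422911
```

View pics/wrist3.png

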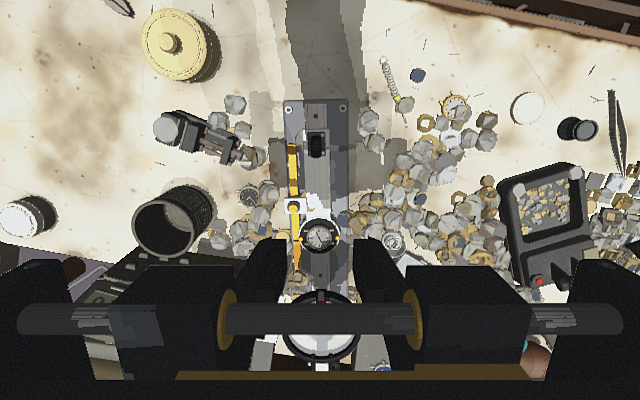

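The wrist view shows the rail vertical at x≈317 with the tab top at about (317,145) and the brass bar at x≈293. The wrist knob match was a false hit (a lamp button at (538,280)). Top and side agree with the intended knob position to 0.5 px. I'll zoom in.

Run:
```python
from h import *
import pickle
ob=pickle.load(open("ob3.pkl","rb")); x,res=tri(ob[1],ob[2]); print("knob",x,res); v=x[:2]-[.6816,-.3155]; print(np.hypot(*v),np.arctan2(v[1],v[0]))
im=cv2.imread("pics/wrist3.png")
a=cv2.resize(im[92:242,270:365],None,fx=4,fy=4,interpolation=cv2.INTER_CUBIC)
t=cv2.resize(cv2.imread("pics/top3.png")[125:275,325:421],None,fx=4,fy=4,interpolation=cv2.INTER_CUBIC)
cv2.imwrite("pics/c3.png",np.hstack([a,t]))
W=ob[0][0];print(proj(W,[.3932,-.2963,.0747]))
```

```text
knob [ 0.52317187 -0.30382703  0.17938539] [0.000692616608757192, 0.0006926166087571629]
0.15885757521068167 3.068045625997334
[318.53329315 150.63838159]
```

View pics/c3.png

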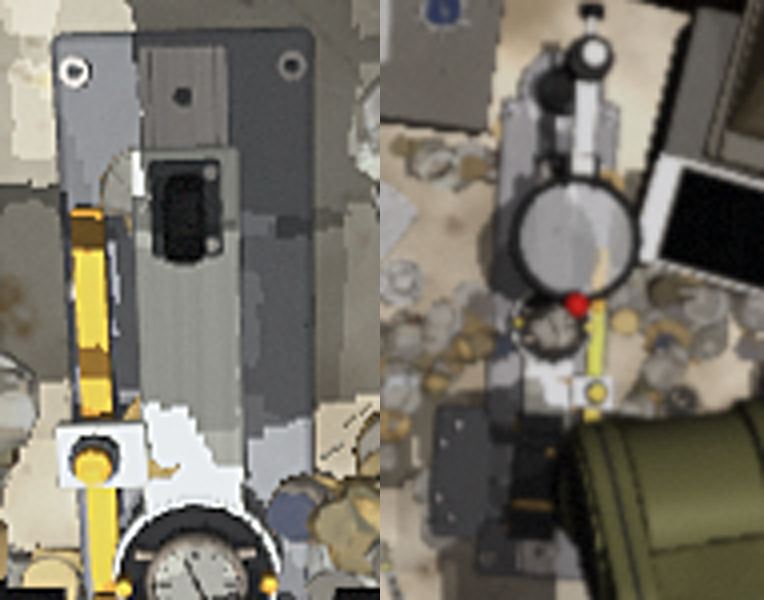

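The crop shows the tab top spanning about x 163–212 and y 200–262, which agrees with the triangulated point. The base corners are at (52,35) and (315,35). In the top half the knob is at about (576,305), with the arm in line. I'll refine the rail yaw and the tab position.

Run:
```python
from h import *
import pickle
np.set_printoptions(precision=4,suppress=True)
ob=pickle.load(open("ob3.pkl","rb")); W=ob[0][0]; T=ob[2][0]; S=ob[1][0]
w=lambda u,v:((u+.5)/4-.5+270,(v+.5)/4-.5+92); tt=lambda u,v:((u-380+.5)/4-.5+321+4,(v+.5)/4-.5+125)
t=lambda u,v:((u+.5)/4-.5+320,(v+.5)/4-.5+125); s=lambda u,v:((u+.5)/5-.5+280,(v+.5)/5-.5+130)
m=(onz(W,w(52,35),.012)+onz(W,w(315,35),.012))/2; c=np.array([.6816,-.3155,0]); v=c-m; print("base mid",m,np.arctan2(v[1],v[0]),np.hypot(*v[:2]))
tab=tri((W,w(188,231)),(S,s(590,398)),(T,t(184,500))); print(tab)
v=c-tab[0]; print(np.arctan2(v[1],v[0]))
for a,b in (((140,160),(131,385)),((238,160),(243,440)),((310,60),(306,480))):
  z=.012 if a[0]==310 else .036
  A,B=onz(W,w(*a),z),onz(W,w(*b),z); d=B-A; print("edge yaw",np.arctan2(d[1],d[0]))
k=tri(ob[1],ob[2])[0]; print("plunger",onz(W,w(92,460),.045)) 
p,q=tool()
tb=tab[0]; print(delta([tb[0]-.004,tb[1],.048],np.pi/2-.06), delta([tb[0],tb[1],.13],np.pi/2-.06))
```

```text
base mid [ 0.3395 -0.2959  0.012 ] -0.05727319455393084 0.34268819291431596
(array([ 0.3928, -0.2974,  0.0737]), [0.0014395116374419446, 0.0024976053768965196, 0.0038608990263712863])
-0.06276163765381772
edge yaw -0.13655885003250787
edge yaw -0.05367871925005835
edge yaw -0.06409543393768984
plunger [ 0.4668 -0.3358  0.045 ]
[array([ 0.0358, -0.0026,  0.22  ]), array([-0.0001,  0.0013, -0.0199])] [array([ 0.0317, -0.0023,  0.1381]), array([-0.0001,  0.0013, -0.0199])]
```

To row units: 0.219 m is 0.2738, 0.02 m is 0.025, -0.02 rad is -0.0095.

```bash
python3 steer.py '[{"aperture": 0.4,"dx": 0.025,"dy": -0.0025,"dz": 0.05,"wy": -0.0477,"wz": -0.0095},{"aperture": 0.4,"dx": 0.045,"dy": -0.0033,"dz": 0.1,"wy": -0.0955,"wz": -0.0095},{"aperture": 0.4,"dx": 0.045,"dy": -0.0033,"dz": 0.15,"wy": -0.0955,"wz": -0.0095},{"aperture": 0.4,"dx": 0.045,"dy": -0.0033,"dz": 0.2,"wy": -0.0955,"wz": -0.0095},{"aperture": 0.4,"dx": 0.045,"dy": -0.0033,"dz": 0.2375,"wy": -0.0955,"wz": -0.0095},{"aperture": 0.4,"dx": 0.045,"dy": -0.0033,"dz": 0.2625,"wy": -0.0955,"wz": -0.0095},{"aperture": 0.4,"dx": 0.045,"dy": -0.0033,"dz": 0.2738,"wy": -0.0955,"wz": -0.0095},{"aperture": 0.4,"dx": 0.045,"dy": -0.0033,"dz": 0.2738,"wy": -0.0955,"wz": -0.0095}]' 25; python3 steer.py '[{"aperture": 0},{"aperture": 0},{"aperture": 0},{"aperture": 0},{"aperture": 0},{"aperture": 0}]' 25
```

```text
clock: 6.95
tool_pos: [0.3886, -0.2964, 0.0466]
eef_rot: [0.029, 0.995, -0.003, 0.099]
contact_force: [0.3, 0.3, -0.2]
opening: 0.402
finger_force: 0.0
clock: 7.55
tool_pos: [0.3884, -0.3003, 0.0496]
eef_rot: [0.031, 0.994, -0.007, 0.101]
contact_force: [1.1, -5.9, 0.4]
opening: 0.134
finger_force: 25.0
```

The fingers hold the tab (11.8 mm wide). In tool axes, forward along the rail is (-0.98, 0, +0.2). I'll slide 36 mm first while removing the side load.

To row units: -0.0353 m is -0.0441, -0.03 m is -0.0375.

```bash
python3 steer.py '[{"aperture": 0,"dy": -0.005},{"aperture": 0,"dx": -0.0063,"dy": -0.005,"dz": 0.0013},{"aperture": 0,"dx": -0.0125,"dy": -0.005,"dz": 0.0025},{"aperture": 0,"dx": -0.0188,"dy": -0.005,"dz": 0.0038},{"aperture": 0,"dx": -0.025,"dy": -0.005,"dz": 0.005},{"aperture": 0,"dx": -0.0313,"dy": -0.005,"dz": 0.0063},{"aperture": 0,"dx": -0.0375,"dy": -0.005,"dz": 0.0075},{"aperture": 0,"dx": -0.0441,"dy": -0.005,"dz": 0.0088},{"aperture": 0,"dx": -0.0441,"dy": -0.005,"dz": 0.0088}]'
```

```text
clock: 8.45
tool_pos: [0.4234, -0.3023, 0.0496]
eef_rot: [0.029, 0.995, -0.003, 0.1]
contact_force: [-0.3, 1.7, 3.2]
opening: 0.134
finger_force: 25.0
```

To row units: -0.004 m is -0.005, -0.002 m is -0.0025.

```bash
python3 steer.py '[{"aperture": 0,"dx": -0.0025,"dz": 0.0005},{"aperture": 0,"dx": -0.005,"dz": 0.001},{"aperture": 0,"dx": -0.005,"dz": 0.001}]'; python3 steer.py '[{"aperture": 0,"dx": -0.0025,"dz": 0.0005},{"aperture": 0,"dx": -0.005,"dz": 0.001},{"aperture": 0,"dx": -0.005,"dz": 0.001}]'
```

```text
clock: 8.75
tool_pos: [0.4271, -0.3024, 0.0495]
eef_rot: [0.029, 0.995, -0.003, 0.1]
contact_force: [-3.1, 2.9, 7.8]
opening: 0.138
finger_force: 25.0
clock: 9.05
tool_pos: [0.4312, -0.3027, 0.0495]
eef_rot: [0.029, 0.995, -0.003, 0.1]
contact_force: [-3.1, 2.9, 6.7]
opening: 0.132
finger_force: 25.0
```

To row units: -0.004 m is -0.005, -0.002 m is -0.0025.

```bash
python3 steer.py '[{"aperture": 0,"dx": -0.0025,"dz": -0.0013},{"aperture": 0,"dx": -0.005,"dz": -0.0013},{"aperture": 0,"dx": -0.005,"dz": -0.0013}]';for i in 1; do python3 steer.py '[{"aperture": 0,"dx": -0.0025,"dz": 0.0005},{"aperture": 0,"dx": -0.005,"dz": 0.001},{"aperture": 0,"dx": -0.005,"dz": 0.001}]'; done
```

```text
clock: 9.35
tool_pos: [0.4332, -0.3028, 0.0497]
eef_rot: [0.03, 0.995, -0.003, 0.098]
contact_force: [-3.9, 3.5, -4.6]
opening: 0.134
finger_force: 25.0
clock: 9.65
tool_pos: [0.4389, -0.3031, 0.0498]
eef_rot: [0.029, 0.995, -0.003, 0.099]
contact_force: [1.5, 3.4, -15.3]
opening: 0.136
finger_force: 25.0
```

To row units: -0.004 m is -0.005, -0.002 m is -0.0025.

```bash
python3 steer.py '[{"aperture": 0,"dx": -0.0025,"dz": 0.0005},{"aperture": 0,"dx": -0.005,"dz": 0.001},{"aperture": 0,"dx": -0.005,"dz": 0.001}]'
```

```text
clock: 9.95
tool_pos: [0.4422, -0.3033, 0.0498]
eef_rot: [0.029, 0.995, -0.003, 0.098]
contact_force: [-2.1, 5.4, -11.8]
opening: 0.136
finger_force: 25.0
```

To row units: -0.004 m is -0.005, -0.002 m is -0.0025.

```bash
python3 steer.py '[{"aperture": 0,"dx": -0.0025,"dz": 0.0005},{"aperture": 0,"dx": -0.005,"dz": 0.001},{"aperture": 0,"dx": -0.005,"dz": 0.001}]'
```

```text
clock: 10.25
tool_pos: [0.4433, -0.3034, 0.0497]
eef_rot: [0.03, 0.995, -0.003, 0.096]
contact_force: [-8.4, 7.0, -4.8]
opening: 0.136
finger_force: 25.0
```

The force reads +1.5 N (pulled on) at 0.439 and then stalls at 0.443 with -8.4 N, which looks like the ball in the notch. I'll ease the push off and check that the slide centres.

To row units: 0.003 m is 0.0038, 0.001 m is 0.0013.

```bash
python3 steer.py '[{"aperture": 0,"dx": 0.0019,"dy": 0.0025,"dz": 0.0006},{"aperture": 0,"dx": 0.0038,"dy": 0.0038,"dz": 0.0013},{"aperture": 0,"dx": 0.0038,"dy": 0.0038,"dz": 0.0013},{"aperture": 0,"dx": 0.0038,"dy": 0.0038,"dz": 0.0013}]'
```

```text
clock: 10.65
tool_pos: [0.4434, -0.3034, 0.0496]
eef_rot: [0.031, 0.995, -0.006, 0.099]
contact_force: [-6.7, 2.0, 1.8]
opening: 0.132
finger_force: 25.0
```

To row units: 0.003 m is 0.0038, 0.0015 m is 0.0019.

```bash
python3 steer.py '[{"aperture": 0,"dx": 0.0019,"dz": -0.0004},{"aperture": 0,"dx": 0.0038,"dz": -0.0008},{"aperture": 0,"dx": 0.0038,"dz": -0.0008}]'
```

```text
clock: 10.95
tool_pos: [0.4423, -0.3032, 0.0496]
eef_rot: [0.03, 0.994, -0.005, 0.1]
contact_force: [-2.4, -2.0, 0.8]
opening: 0.132
finger_force: 25.0
```

```bash
python3 steer.py '[{"aperture": 0,"dx": 0.0019,"dz": -0.0004},{"aperture": 0,"dx": 0.0038,"dz": -0.0008},{"aperture": 0,"dx": 0.0038,"dz": -0.0008}]'
```

```text
clock: 11.25
tool_pos: [0.4411, -0.3031, 0.0497]
eef_rot: [0.03, 0.994, -0.005, 0.102]
contact_force: [3.1, -4.9, -4.6]
opening: 0.131
finger_force: 25.0
```

To row units: 0.003 m is 0.0038, 0.0015 m is 0.0019.

```bash
python3 steer.py '[{"aperture": 0,"dx": 0.0019,"dz": -0.0004},{"aperture": 0,"dx": 0.0038,"dz": -0.0008},{"aperture": 0,"dx": 0.0038,"dz": -0.0008}]'
```

```text
clock: 11.55
tool_pos: [0.4403, -0.3031, 0.0497]
eef_rot: [0.03, 0.994, -0.005, 0.103]
contact_force: [8.7, -5.1, -9.7]
opening: 0.131
finger_force: 25.0
```

It resists both ways (+8.7 N at 0.4403, -8.4 N at 0.4433), so the ball is in the notch and centred near 0.4418. I'll re-centre to zero push.

To row units: -0.0045 m is -0.0056, -0.002 m is -0.0025.

```bash
python3 steer.py '[{"aperture": 0,"dx": -0.0025,"dz": 0.0013},{"aperture": 0,"dx": -0.0056,"dy": -0.0025,"dz": 0.0025},{"aperture": 0,"dx": -0.0056,"dy": -0.0025,"dz": 0.0025},{"aperture": 0,"dx": -0.0056,"dy": -0.0025,"dz": 0.0025}]'
python3 - <<'E'
from h import *
np.set_printoptions(precision=4,suppress=True)
ob=[]
for n in("side","top"):
    p=vision.camera_params(n); im=vision.snapshot(n); e=proj(p,[.523,-.304,.179])
    if n=="side": cv2.imwrite("pics/s5.png",cv2.resize(im[115:235,285:435,::-1],None,fx=5,fy=5,interpolation=cv2.INTER_CUBIC))
    m=cv2.inRange(cv2.cvtColor(im,cv2.COLOR_RGB2HSV),(0,180,70),(7,255,255)); k,l,st,c=cv2.connectedComponentsWithStats(m); i=min(range(1,k),key=lambda i:np.hypot(*(c[i]-e))); print(n,e,c[i],st[i][4]); ob.append((p,c[i]))
print(tri(*ob))
E
```

```text
clock: 11.95
tool_pos: [0.4421, -0.3032, 0.0495]
eef_rot: [0.029, 0.994, -0.004, 0.102]
contact_force: [-1.3, -0.9, 9.1]
opening: 0.137
finger_force: 25.0
side [354.4824 159.8707] [354.75 159.75] 24
top [373.9791 201.1617] [373.7222 200.3889] 18
(array([ 0.5237, -0.304 ,  0.1792]), [0.0013422132844631953, 0.001342213284463042])
```

View pics/s5.png

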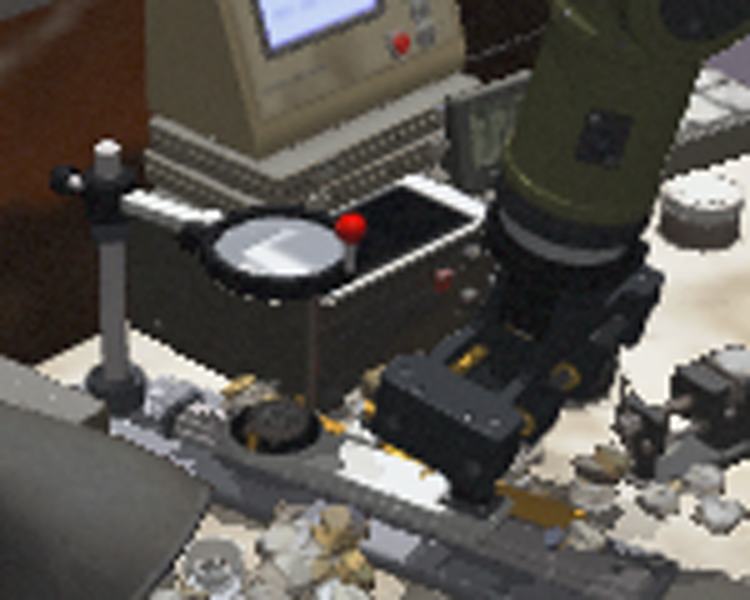

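The side view shows the lens level with the knob at about (350,228), unmoved, and the gripper clear of it and holding the tab. I'll hold briefly, then hand in.

To row units: -0.001 m is -0.0013.

```bash
python3 steer.py '[{"aperture": 0,"dz": -0.0013},{"aperture": 0,"dz": -0.0013},{"aperture": 0,"dz": -0.0013},{"aperture": 0,"dz": -0.0013},{"aperture": 0,"dz": -0.0013}]'; python3 -c "
from plant import r, vision, sensors, finish_job
print(finish_job())"
```

```text
clock: 12.55
tool_pos: [0.4414, -0.3032, 0.0495]
eef_rot: [0.029, 0.994, -0.004, 0.101]
contact_force: [3.1, -0.9, 4.3]
opening: 0.132
finger_force: 25.0
the job is handed in; nothing more can be done
None
```

I handed the job in at 12.6 s: the magnifier arm is in line with the rail, the lens is level, and the fingers still hold the tab (25 N) with the ball in the notch by feel; the hand-in gave no verdict.

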